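Set up the sloped stand for sharpening

TASK

Change the sloped stand over from sanding to sharpening: take the cork sanding block off it and lay the block flat in the wooden tray, then lay the sharpening stone flat on the slope, pointing straight up it, about midway between the sides, with its lower end resting against the ledge. Set the stone down gently rather than dropping it, leave it and the block released, each the same way up as you found it, and do not shift the other things on the bench.

Things in the scene. Friction and masses are not known exactly. Their poses are not given: they have to be found in the camera images.
- stand: Fixed wooden sharpening stand, base 200 x 190 mm. Origin at the centre of the underside of its base; x is the horizontal direction in which the slope rises (away from the robot; its yaw varies), z up. Two thin posts at its rear, 95 mm either side and 90 mm ahead of the origin in x, carry a lamp bar over the upper part of the slope. A solid partition about 0.4 m high closes the bench behind and on the left.
- lamp (a point): Centre of the stand's fixed lamp bar: 34 mm deep, 215 mm wide along the stand's y, 17 mm thick; 26 mm ahead of the stand's origin in x and 255 mm above the bench. It is in the way of a gripper that comes straight down over the middle of the stone's place; tilted square to the slope, the gripper is clear of it.
- deck: The stand's fixed sloped plywood deck, rising at 25 degrees. Origin on its surface at the foot of the ledge, midway across (85 mm behind the stand's origin, 36 mm above the bench); x runs up the slope, y left along the ledge, z square off the surface. It runs 192 mm up the slope and 90 mm to either side; the ledge's face is at x = 0, 13 mm high, the ledge 12 mm thick.
- cork: Cork sanding block, 85 x 55 x 30 mm (its own x, y, z). Origin at the centre of its underside, z towards its top. About 0.08 kg. Starts lying on the deck, its 85 mm side up the slope, its end at the ledge, within about 25 mm of the middle.
- stone: Sharpening stone, a grey and red-brown bar 50 x 150 x 25 mm (its own x, y, z: it is long along y). Origin at the centre of its underside, z towards its top. About 0.36 kg. Starts flat on the bench on one side of the stand, either side; ends up on the deck, its origin about 75 mm up the slope from the ledge.
- tray: Open wooden tray, fixed, 150 x 120 mm outside (its own x, y), 24 mm high, walls and floor 5 mm thick. Origin at the centre of its underside. On the opposite side of the stand from the stone.
- wax_pot: Bystander: closed dark glass jar with a twist lid, 75 mm across, 114 mm high, standing close beyond the stone or tray on the left. Origin at the centre of its underside.
- bottle: Bystander: white bottle with a long blue spout, 81 mm across, 222 mm high. Origin at the centre of its underside.
- tin: Bystander: black round tin, 89 mm across, 42 mm high. Origin at the centre of its underside.
- tape: Bystander: roll of masking tape lying flat, 100 mm across, 25 mm high. Origin at the centre of its underside.
- spool: Bystander: spool of thread standing upright, 40 mm across, 50 mm high. Origin at the centre of its underside.
- dye: Bystander: grey jar with a pale yellow lid, 84 mm across, 106 mm high. Origin at the centre of its underside.

How it is judged:
By the outcome, as a careful person would: the job done as asked, in the order asked, and still so for the second after the job is handed in, with the robot touching nothing.
It also fails if it takes over 72 s, if anything falls off the work surface, if the arm or the gripper's body presses on something with over 40 N, if the wrist force passes 120 N, or if a joint passes its speed limit or range.

ROBOT

A 6-joint arm with a two-finger parallel gripper is mounted at the origin on a cart in front of the work surface, level with it; the furniture and walls round the work are solid. World frame = base frame: x ahead of the robot, y to its left, z up, the work surface at z = 0. Lengths are in m, angles in rad, forces in N, time in s.
With the tool pointing down it reaches from about 0.225 to 0.725 m from the base axis. Payload 3.1 kg.
Tool frame: the origin (TCP) lies at the very end of the fingers, on their centre line; the grasp point (between the pads) lies 19 mm behind it; z points along the fingers, y is the line along which they close (so a half turn about z gives the same grasp; the last joint's range is limited). The gripper opens to 85 mm and grips with 20 to 120 N. Pads are 22 mm wide; open, the fingers measure 114 mm over their backs; the gripper's body (76 mm by 85 mm) begins 54 mm behind the grasp point. The pads swing forward as they close: fully open they stand 13 mm farther back than shut.
Start: joints at [1.092, 0.048, 0.099, 1.622, 0, 1.443], TCP at [0.18, 0.493, 0.231] pointing down, gripper open.
Joint ranges: [-2.91, 2.91], [-0.99, 1.94], [-1.21, 1.42], [-2.12, 2.29], [-1.49, 1.47], [-3.14, 3.14]. Speed limits (rad/s): [2.79, 2.79, 3.14, 3.14, 3.14, 3.14].

INTERFACE

Orientations are given as a 3x3 rotation matrix whose columns are the frame's x, y, z axes.
In Python, from station import observe, grab_frame, camera_info, close_job gives the robot as it stands.
- The arm moves only by the shell command python3 -m creep 'ROWS'. ROWS is JSON, a list of rows, each a list of 3 entries, a list of its own where there are three numbers: the turn, a rotation vector about the tool's x, y, z in rad, then the shift along the tool's x, y, z in m, then the closure, from -1 (fully open) to 1 (shut). In form: [[[rx, ry, rz], [dx, dy, dz], hand], ...]. A call has 1 to 20 rows; each row is the pose to reach, as a shift and turn from the pose commanded when the call began, along the tool's axes at that moment; what a row does not reach only later rows make up. A row lasts 1/8 s, in which the tool goes at most 62.5 mm and 10.7 degrees, less where a joint would pass 70% of its speed; a pose out of reach is approached as far as the arm can. A call with a gripper value outside its range is refused whole. The fingers move at their own pace and stop on an object; the grip force is fixed at half the most. Time passes only in rows, so rows that repeat a pose let the fingers close. It gives the time, the measured TCP pose, the force, the opening and the grip force at its end, in the units of the state.
- observe(): the state, without advancing time (a new reading comes with each control period).
- grab_frame(name): name is "side" or "top"; returns the picture (480x640x3 uint8, red, green, blue); there is no depth.
- camera_info(name): a dict with "mtx" (3x3 intrinsics, pixels), "extrinsics" (4x4, takes a point from camera to world coordinates). Camera axes: x right, y down, z forward; pixel columns grow to the right and rows downward; lengths in m; the calibration is good to about 2 mm. A picture is of the moment at which its call begins. camera_info takes no time and is no camera call.
- close_job(): hands the job in; it is judged then, once.
The state is a dict: "time": time; "qpos": joint angles; "joint_velocities": joint speeds; "joint_efforts": joint torques, N m; "position": TCP position; "eef_rot": TCP orientation; "ft_force": force on the tool from outside, world axes, zero at the start; "moment": the same for the moment, N m; "finger_gap": finger opening in m; "grasp_force": force on a finger pad.
Only numpy, scipy, OpenCV 4.12 (cv2) and the standard library are available. Lean on these libraries where they do the work, as an engineer would, in place of code of your own. Each camera call takes 0.05 s, during which the arm holds its last target. There are 200 camera calls.

## Working session

There is one attempt and no reset: what is moved stays moved. The work goes in short steps, Python scripts to look and compute and a shell command to move; the robot and the scene stay as the last step left them, time stands still between calls to the robot, and variables do not carry over. Pictures are saved under pics/ and viewed, at most 13 in all, crops included, and the job is handed in when it is done.

```bash
mkdir -p pics
cat > h.py <<'E'
import numpy as np, cv2
from station import observe, grab_frame, camera_info, close_job
def ray(n,u,v):
    c=camera_info(n);E=np.array(c['extrinsics']);d=E[:3,:3]@np.linalg.solve(np.array(c['mtx']),[u,v,1.]);return E[:3,3],d
def onz(n,u,v,z):
    o,d=ray(n,u,v);return o+d*(z-o[2])/d[2]
def proj(n,p):
    c=camera_info(n);E=np.array(c['extrinsics']);q=np.array(c['mtx'])@(E[:3,:3].T@(np.array(p)-E[:3,3]));return q[:2]/q[2]
E
python3 - <<'E'
from h import *
for n in('top','side'):
    f=grab_frame(n);cv2.imwrite(f'pics/{n}0.png',f[:,:,::-1]);c=camera_info(n);print(n,np.round(c['extrinsics'],3).tolist(),np.round(c['mtx'],1).tolist())
o=observe();print(o['time'],o['position'],np.round(o['eef_rot'],3),o['finger_gap'])
E
```

```text
top [[-0.019, -0.996, 0.092, 0.41], [-1.0, 0.019, -0.004, -0.066], [0.002, -0.092, -0.996, 1.713], [0.0, 0.0, 0.0, 1.0]] [[597.0, 0.0, 316.2], [0.0, 597.0, 235.3], [0.0, 0.0, 1.0]]
side [[0.927, -0.294, 0.233, 0.323], [-0.375, -0.721, 0.583, -0.636], [-0.003, -0.628, -0.778, 0.963], [0.0, 0.0, 0.0, 1.0]] [[434.3, 0.0, 308.1], [0.0, 434.3, 243.1], [0.0, 0.0, 1.0]]
0.1 [0.18015769 0.49251322 0.23022459] [[-0.939  0.344 -0.001]
 [ 0.344  0.939 -0.002]
 [ 0.    -0.002 -1.   ]] 0.08593721166407396
```

View pics/top0.png

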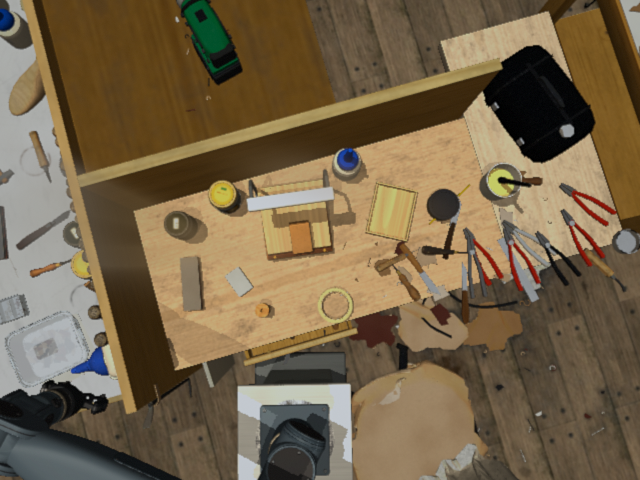

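View pics/side0.png

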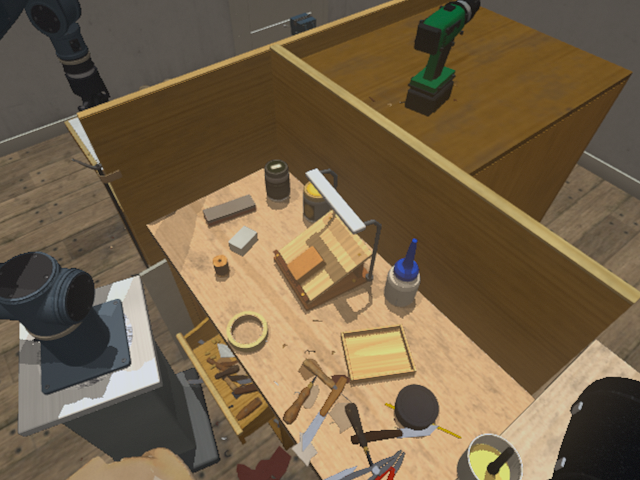

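The top view shows the stone at (191,283), the stand at (297,222) with the cork at (301,237), and the tray at (391,212). The bystanders stand around these. The gripper is at the near left, by the end of the partition.

Run:
```python
from h import *
f=cv2.imread('pics/top0.png')
c=cv2.resize(f[150:340,150:416],None,fx=3,fy=3,interpolation=cv2.INTER_CUBIC);cv2.imwrite('pics/topc.png',c[:,:798])
s=cv2.imread('pics/side0.png')
c=cv2.resize(s[150:390,180:430],None,fx=2.5,fy=2.5,interpolation=cv2.INTER_CUBIC);cv2.imwrite('pics/sidec.png',c)
for n,uv in(('partition near end',(130,405)),('pnear2',(122,412))): print(n,onz('top',*uv,.4))
print('tcp px',proj('top',observe()['position']),proj('side',observe()['position']))
```

```text
partition near end [0.17279884 0.33674555 0.4       ]
pnear2 [0.15840922 0.35377426 0.4       ]
tcp px [ 87.48602388 389.87461043] [107.05423223 130.08882871]
```

View pics/topc.png

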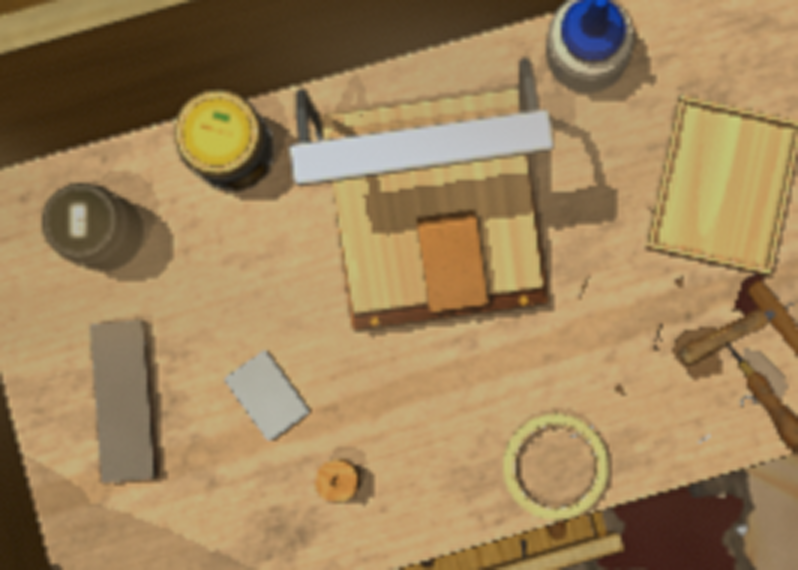

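View pics/sidec.png

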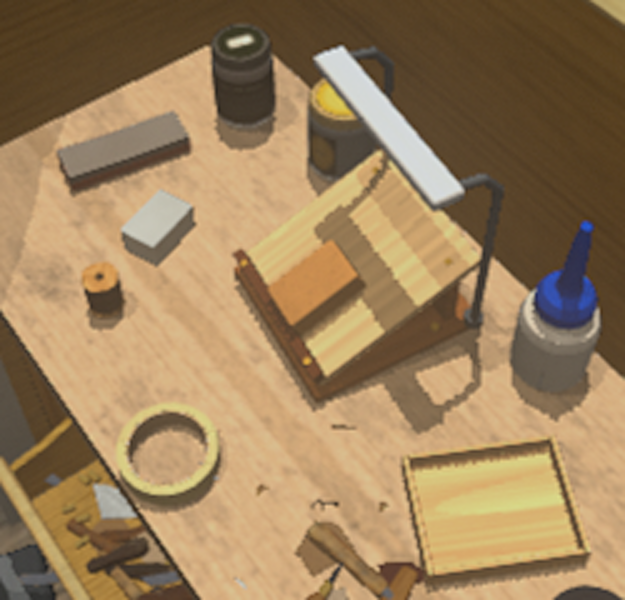

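The crops give clear corners. In the top crop the lamp bar spans (292,146) to (551,148), the cork top spans (418,218) to (487,304), and the stone top spans (91,323) to (155,475). The tray is at the upper right.

```bash
cat > m.py <<'E'
from h import *
f=cv2.imread('pics/top0.png');hsv=cv2.cvtColor(f,cv2.COLOR_BGR2HSV)
def rect(mask,box):
    m=np.zeros_like(mask);x0,y0,x1,y1=box;m[y0:y1,x0:x1]=mask[y0:y1,x0:x1]
    m=cv2.morphologyEx(m,cv2.MORPH_OPEN,np.ones((3,3),np.uint8))
    cs,_=cv2.findContours(m,cv2.RETR_EXTERNAL,cv2.CHAIN_APPROX_NONE);c=max(cs,key=cv2.contourArea)
    r=cv2.minAreaRect(c);return r,cv2.boxPoints(r)
def rep(name,b,z):
    P=np.array([onz('top',u,v,z) for u,v in b]);c=P.mean(0);e1=P[1]-P[0];e2=P[2]-P[1]
    L,S=(e1,e2) if np.linalg.norm(e1)>np.linalg.norm(e2) else (e2,e1)
    print(name,'px',np.round(b,1).tolist(),'c',np.round(c,4),'len',np.round([np.linalg.norm(L),np.linalg.norm(S)],4),'long az',round(np.degrees(np.arctan2(L[1],L[0]))%180,1));return c
m=cv2.inRange(hsv,(0,0,50),(180,75,135));r,b=rect(m,(175,250,210,318));rep('stone',b,.025)
m=cv2.inRange(hsv,(5,130,100),(15,255,255));r,b=rect(m,(280,215,320,258));rep('cork',b,.08)
m=cv2.inRange(hsv,(0,0,170),(180,60,255));r,b=rect(m,(240,180,340,215));rep('lamp',b,.2635)
k=lambda x,y:(150+x/3,150+y/3)
rep('stone_hand',[k(91,323),k(143,319),k(155,475),k(101,482)],.025)
rep('lamp_hand',[k(292,146),k(548,112),k(551,148),k(296,185)],.2635)
rep('tray_hand',[(376.5,182),(417,190),(408,242),(366,233)],.024)
for n,p in(('ledgeL',k(355,329)),('ledgeR',k(549,305))):print(n,onz('top',*p,.04))
for n,p in(('cork near L',k(429,311)),('cork near R',k(487,304))):print(n,onz('top',*p,.036+.03*.906))
for n,p in(('cork far L',k(418,218)),('far R',k(476,213))):print(n,onz('top',*p,.036+.03*.906+.085*.4226))
E
python3 m.py; python3 -c "
from h import *
f=cv2.imread('pics/top0.png');c=cv2.resize(f[165:265,340:540],None,fx=4,fy=4,interpolation=cv2.INTER_CUBIC);cv2.imwrite('pics/tray.png',c)"
```

```text
stone px [[181.1999969482422, 267.8999938964844], [197.8000030517578, 266.70001220703125], [200.6999969482422, 308.70001220703125], [184.10000610351562, 309.79998779296875]] c [0.4236 0.2834 0.025 ] len [0.1181 0.0471] long az 3.9
cork px [[288.6000061035156, 223.89999389648438], [308.6000061035156, 221.60000610351562], [312.0, 250.89999389648438], [292.0, 253.1999969482422]] c [ 0.5566 -0.0281  0.08  ] len [0.0814 0.0555] long az 5.6
lamp px [[246.39999389648438, 198.0], [332.0, 186.10000610351562], [333.79998779296875, 198.6999969482422], [248.1999969482422, 210.6999969482422]] c [ 0.6366 -0.009   0.2635] len [0.2121 0.0316] long az 97.0
stone_hand px [[180.3, 257.7], [197.7, 256.3], [201.7, 308.3], [183.7, 310.7]] c [0.4378 0.2837 0.025 ] len [0.1468 0.0491] long az 4.4
lamp_hand px [[247.3, 198.7], [332.7, 187.3], [333.7, 199.3], [248.7, 211.7]] c [ 0.6344 -0.0101  0.2635] len [0.2112 0.0299] long az 96.6
tray_hand px [[376.5, 182.0], [417.0, 190.0], [408.0, 242.0], [366.0, 233.0]] c [ 0.6304 -0.2892  0.024 ] len [0.1519 0.118 ] long az 168.3
ledgeL [0.49908255 0.06347229 0.04      ]
ledgeR [ 0.51813757 -0.11828731  0.04      ]
cork near L [ 0.51317806 -0.00674897  0.06318   ]
cork near R [ 0.51864066 -0.06036309  0.06318   ]
cork far L [0.59556274 0.00064703 0.099101  ]
far R [ 0.59914299 -0.05201629  0.099101  ]
```

View pics/tray.png

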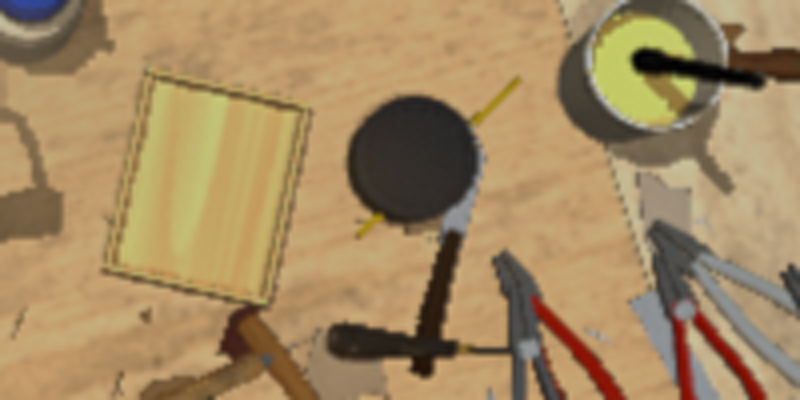

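The tray is at about (0.629, -0.289), with its long side at azimuth -12°. The stone is at (0.438, 0.284), azimuth 4.4°. The deck foot is at about (0.525, -0.024), yaw 6.3°. The gripper starts outside the left partition, so I lift it first.

```bash
python3 -m creep '[[[0,0,0],[0,0,-0.06],-1],[[0,0,0],[0,0,-0.12],-1],[[0,0,0],[0,0,-0.18],-1],[[0,0,0],[0,0,-0.24],-1],[[0,0,0],[0,0,-0.28],-1],[[0,0,0],[0,0,-0.28],-1],[[0,0,0],[0,0,-0.28],-1]]'; python3 -c "
from h import *
o=observe();print(o['time'],o['position'],o['qpos'],o['ft_force'])"
```

```text
time: 0.98
position: [0.1795, 0.4904, 0.5035]
eef_rot: [[-0.939, 0.344, 0.002], [0.344, 0.939, 0.004], [-0.0, 0.005, -1.0]]
ft_force: [-1.0, 0.8, -0.9]
finger_gap: 0.0853
grasp_force: 0.0
0.975 [0.17946306 0.49036094 0.50345088] [1.09127952e+00 4.09768364e-01 1.13787095e+00 2.29409475e+00
 3.34384483e-04 1.44210522e+00] [-0.95762751  0.75059618 -0.94728828]
```

```bash
cat > plan.py <<'E'
from h import *
from scipy.spatial.transform import Rotation as R
yaw=np.radians(6.3); ux=np.array([np.cos(yaw),np.sin(yaw),0]); uy=np.array([-ux[1],ux[0],0]); Z=np.array([0,0,1.])
D0=np.array([.525,-.0237,.036]); s,c=np.sin(np.radians(25)),np.cos(np.radians(25))
DK=np.c_[ux*c+Z*s,uy,Z*c-ux*s]
def deck(x,y,z): return D0+DK@[x,y,z]
def tool(zaxis,yaxis):
    y=yaxis-zaxis*(zaxis@yaxis);y/=np.linalg.norm(y);return np.c_[np.cross(y,zaxis),y,zaxis]
def az(d): d=np.radians(d);return np.array([np.cos(d),np.sin(d),0])
def rel(p,M,o=None):
    o=o or observe();A=np.array(o['eef_rot']);return np.round(R.from_matrix(A.T@M).as_rotvec(),4),np.round(A.T@(np.array(p)-o['position']),4)
SL=tool(-DK[:,2],uy)
def down(d): return tool(-Z,az(d))
def st():
    o=observe();print('t',o['time'],'p',np.round(o['position'],4),'F',np.round(o['ft_force'],1),'gap',round(float(o['finger_gap']),4),'gf',round(float(o['grasp_force']),1),'q',np.round(o['qpos'],2))
E
python3 -c "
from plan import *
print(rel([.3,.2,.5],down(69.9)))
print(rel([.4,.0,.4],SL)); print(rel(deck(.047,-.0094,.12),SL),deck(.047,-.0094,.12)); print(rel(deck(.047,-.0094,.12),tool(-DK[:,2],-uy)))"
```

```text
(array([ 0.0048,  0.0003, -0.    ]), array([-0.213 , -0.2313,  0.0024]))
(array([-0.0959, -0.4271, -0.4544]), array([-0.3756, -0.3852,  0.1017]))
(array([-0.0959, -0.4271, -0.4544]), array([-0.498 , -0.3777,  0.3372])) [ 0.5179628  -0.03393403  0.16461999]
(array([-0.5799,  0.1302,  2.6244]), array([-0.498 , -0.3777,  0.3372]))
```

```bash
python3 -m creep '[[[0,0,0],[-0.04,-0.05,0],-1],[[0,0,0],[-0.08,-0.09,0],-1],[[0,0,0],[-0.12,-0.13,0],-1],[[0,0,0],[-0.16,-0.18,0],-1],[[0,0,0],[-0.2,-0.22,0.01],-1],[[-0.03,-0.11,-0.11],[-0.24,-0.27,0.03],-1],[[-0.05,-0.22,-0.23],[-0.29,-0.31,0.05],-1],[[-0.08,-0.33,-0.34],[-0.33,-0.35,0.08],-1],[[-0.0959,-0.4271,-0.4544],[-0.3756,-0.3852,0.1],-1],[[-0.0959,-0.4271,-0.4544],[-0.3756,-0.3852,0.1],-1],[[-0.0959,-0.4271,-0.4544],[-0.3756,-0.3852,0.1],-1],[[-0.0959,-0.4271,-0.4544],[-0.3756,-0.3852,0.1],-1]]'; python3 -c "
from plan import *
st(); print(rel(deck(.047,-.0094,.12),SL),rel(deck(.047,-.0094,.004),SL))
for n in('top','side'): cv2.imwrite(f'pics/{n}1.png',grab_frame(n)[:,:,::-1])"
```

```text
time: 2.48
position: [0.3991, 0.0009, 0.4001]
eef_rot: [[-0.902, -0.11, 0.418], [-0.098, 0.994, 0.05], [-0.421, 0.004, -0.907]]
ft_force: [0.4, 0.0, -0.2]
finger_gap: 0.0854
grasp_force: 0.0
t 2.475 p [0.3991 0.0009 0.4001] F [ 0.4  0.  -0.2] gap 0.0854 gf 0.0 q [-0.31 -0.61 -0.14  1.64  0.18 -0.38]
(array([ 0.0036, -0.0017, -0.0017]), array([-0.0046, -0.0486,  0.2615])) (array([ 0.0036, -0.0017, -0.0017]), array([-0.0048, -0.049 ,  0.3775]))
```

```bash
python3 -c "
from plan import *
S=lambda p:np.round((proj('side',p)-[180,150])*2.5,0); T=lambda p:np.round((proj('top',p)-[150,150])*3,0)
for nm,p in dict(corkNL=(.0045,.018,.03),corkNR=(.0045,-.037,.03),corkFR=(.0895,-.037,.03),corkFL=(.0895,.018,.03),ledgeL=(-.012,.09,.013),ledgeR=(-.012,-.09,.013),deckFR=(.192,-.09,0),deckFL=(.192,.09,0)).items(): print(nm,'side',S(deck(*p)),'top',T(deck(*p)))
for y in(.1075,-.1075):
  for x in (.009,.043):
    p=D0-[0,0,.036]+ux*(.085+x)+uy*y+[0,0,.2635];print('lamp',y,x,S(p),T(p))
s=cv2.imread('pics/side0.png');t=cv2.imread('pics/top0.png')
a=cv2.resize(s[190:290,260:390],None,fx=4,fy=4,interpolation=cv2.INTER_CUBIC)
def k(n,i,p,o,f):
  q=(proj(n,p)-o)*f; cv2.circle(i,tuple(int(round(v)) for v in q),2,(255,0,255),-1)
b=cv2.resize(t[170:270,240:350],None,fx=4,fy=4,interpolation=cv2.INTER_CUBIC)[:, :440]
for p in [(.0045,.018,.03),(.0045,-.037,.03),(.0895,-.037,.03),(.0895,.018,.03),(-.012,.09,.013),(-.012,-.09,.013),(.192,-.09,0),(.192,.09,0)]:
  k('side',a,deck(*p),[260,190],4);k('top',b,deck(*p),[240,170],4)
b=b[:,:440]; a=cv2.resize(a,None,fx=.75,fy=.75) ; b=cv2.resize(b,None,fx=.9,fy=.9)
h=np.zeros((400,800,3),np.uint8);h[:a.shape[0],:a.shape[1]]=a;h[:b.shape[0],400:400+b.shape[1]]=b[:,:400]
cv2.imwrite('pics/ov.png',h)"
```

```text
corkNL side [266. 286.] top [429. 309.]
corkNR side [291. 325.] top [488. 302.]
corkFR side [359. 274.] top [477. 215.]
corkFL side [332. 236.] top [417. 223.]
ledgeL side [230. 253.] top [354. 329.]
ledgeR side [309. 381.] top [546. 304.]
deckFR side [480. 261.] top [520.  90.]
deckFL side [386. 144.] top [322. 115.]
lamp 0.1075 0.009 [312.  55.] [295. 184.]
lamp 0.1075 0.043 [343.  44.] [290. 143.]
lamp -0.1075 0.009 [431. 206.] [557. 150.]
lamp -0.1075 0.043 [465. 192.] [551. 110.]
```

View pics/ov.png

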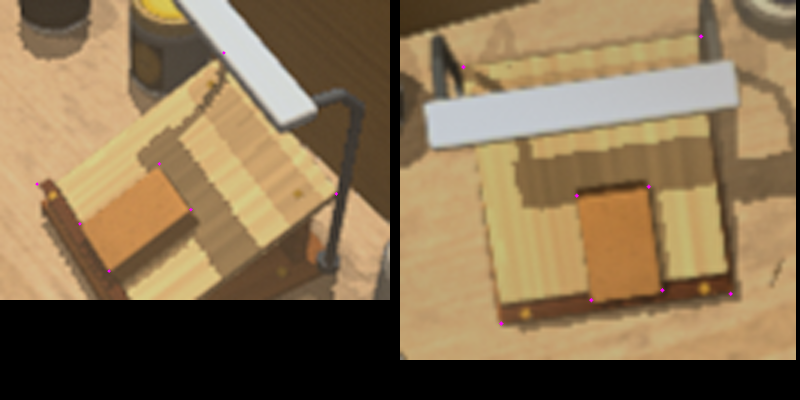

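The overlay fits both views to within a pixel or two. I approach the cork square to the slope and grip it.

```bash
python3 -m creep '[[[0,0,0],[0,-0.012,0.055],-1],[[0,0,0],[-0.002,-0.025,0.11],-1],[[0,0,0],[-0.003,-0.037,0.165],-1],[[0,0,0],[-0.005,-0.049,0.22],-1],[[0,0,0],[-0.005,-0.049,0.26],-1],[[0,0,0],[-0.005,-0.049,0.3],-1],[[0,0,0],[-0.005,-0.049,0.335],-1],[[0,0,0],[-0.005,-0.049,0.36],-1],[[0,0,0],[-0.005,-0.049,0.375],-1],[[0,0,0],[-0.005,-0.049,0.375],-1],[[0,0,0],[-0.005,-0.049,0.375],1],[[0,0,0],[-0.005,-0.049,0.375],1],[[0,0,0],[-0.005,-0.049,0.375],1],[[0,0,0],[-0.005,-0.049,0.375],1],[[0,0,0],[-0.005,-0.049,0.375],1],[[0,0,0],[-0.005,-0.049,0.375],1]]'; python3 -c "
from plan import *
st(); o=observe(); print(DK.T@(o['position']-D0))"
```

```text
time: 4.58
position: [0.5692, -0.0302, 0.0667]
eef_rot: [[-0.899, -0.11, 0.424], [-0.099, 0.994, 0.048], [-0.427, 0.001, -0.904]]
ft_force: [-3.3, -0.4, 6.0]
finger_gap: 0.0535
grasp_force: 65.0
t 4.575 p [ 0.5692 -0.0302  0.0667] F [-3.3 -0.4  6. ] gap 0.0535 gf 65.0 q [-0.26 -0.25 -0.59  0.82  0.15 -0.33]
[ 0.05214256 -0.01130761  0.00959059]
```

```bash
python3 -m creep '[[[0,0,0],[0,0,-0.05],1],[[0,0,0],[0,0,-0.1],1],[[0,0,0],[0,0,-0.15],1],[[0,0,0],[0,0,-0.17],1],[[0,0,0],[0,0,-0.17],1]]'; python3 -c "
from plan import *
st(); M=down(78.2)
off=M@[.005,0,0] # toolx is -x: tcp sits 5mm up-slope of cork centre
print(M[:,0]); p=np.array([.629,-.289,0])-M[:,0]*.005
print(rel([.58,-.2,.2],M),rel(p+[0,0,.12],M),rel(p+[0,0,.02],M))"
```

```text
time: 5.2
position: [0.4971, -0.0388, 0.221]
eef_rot: [[-0.898, -0.109, 0.425], [-0.099, 0.994, 0.046], [-0.428, -0.0, -0.904]]
ft_force: [0.3, -0.3, -0.6]
finger_gap: 0.0536
grasp_force: 66.5
t 5.2 p [ 0.4971 -0.0388  0.221 ] F [ 0.3 -0.3 -0.6] gap 0.0536 gf 66.5 q [-0.33 -0.5  -0.46  1.21  0.18 -0.4 ]
[-0.97886739  0.20449605  0.        ]
(array([0.0694, 0.4385, 0.3099]), array([-0.0496, -0.1692,  0.0467])) (array([0.0694, 0.4385, 0.3099]), array([-0.0549, -0.2646,  0.1378])) (array([0.0694, 0.4385, 0.3099]), array([-0.0121, -0.2646,  0.2282]))
```

```bash
python3 -m creep '[[[0,0,0],[0,-0.05,-0.01],1],[[0,0,0],[0,-0.1,-0.01],1],[[0.01,0.1,0.07],[0,-0.15,0],1],[[0.03,0.2,0.14],[-0.01,-0.2,0.02],1],[[0.05,0.32,0.22],[-0.03,-0.24,0.06],1],[[0.0694,0.4385,0.31],[-0.05,-0.2646,0.1],1],[[0.0694,0.4385,0.31],[-0.055,-0.2646,0.138],1],[[0.0694,0.4385,0.31],[-0.055,-0.2646,0.138],1],[[0.0694,0.4385,0.31],[-0.055,-0.2646,0.138],1],[[0.0694,0.4385,0.31],[-0.055,-0.2646,0.138],1]]'; python3 -c "
from plan import *
st(); M=down(78.2);p=np.array([.629,-.289,0])-M[:,0]*.005
print(rel(p+[0,0,.02],M))
for n in('side','top'): cv2.imwrite(f'pics/{n}2.png',grab_frame(n)[:,:,::-1])
a=cv2.imread('pics/side2.png')[270:430,280:480];b=cv2.imread('pics/top2.png')[165:265,340:465]
a=cv2.resize(a,(400,320),interpolation=cv2.INTER_CUBIC);b=cv2.resize(b,(400,320),interpolation=cv2.INTER_CUBIC);cv2.imwrite('pics/v2.png',np.hstack([a,b]))"
```

```text
time: 6.45
position: [0.6331, -0.2895, 0.1198]
eef_rot: [[-0.979, 0.204, -0.0], [0.204, 0.979, -0.001], [0.0, -0.001, -1.0]]
ft_force: [0.4, -0.1, -1.4]
finger_gap: 0.0537
grasp_force: 66.5
t 6.45 p [ 0.6331 -0.2895  0.1198] F [ 0.4 -0.1 -1.4] gap 0.0537 gf 66.5 q [-0.52  0.51  0.43  1.5  -0.   -0.32]
(array([-0.0009, -0.0001,  0.0004]), array([-0.0009, -0.0002,  0.0998]))
```

View pics/v2.png

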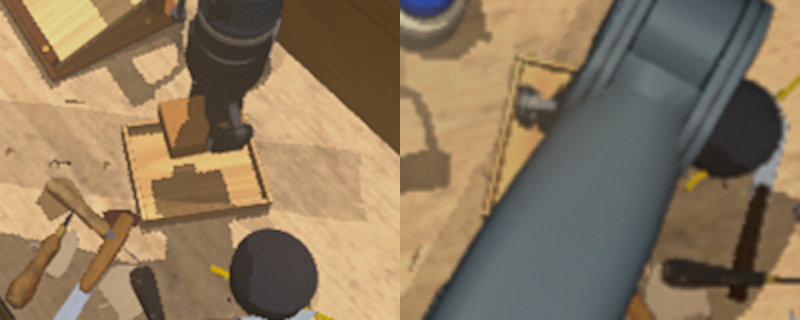

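The cork hangs level over the tray, its shadow inside the walls. I lower it to just above the floor, then the last few millimetres slowly.

```bash
python3 -m creep '[[[0,0,0],[0,0,0.04],1],[[0,0,0],[0,0,0.075],1],[[0,0,0],[0,0,0.095],1],[[0,0,0],[0,0,0.1],1],[[0,0,0],[0,0,0.103],1],[[0,0,0],[0,0,0.103],1],[[0,0,0],[0,0,0.103],1]]'
```

```text
time: 7.42
position: [0.6328, -0.2895, 0.0174]
eef_rot: [[-0.979, 0.204, -0.003], [0.204, 0.979, -0.001], [0.003, -0.001, -1.0]]
ft_force: [-4.0, 0.6, 6.0]
finger_gap: 0.0533
grasp_force: 67.3
```

```bash
python3 -m creep '[[[0,0,0],[0,0,0],-0.5],[[0,0,0],[0,0,0],-0.5],[[0,0,0],[0,0,0],-0.5],[[0,0,0],[0,0,0],-0.5],[[0,0,0],[0,0,-0.01],-0.5],[[0,0,0],[0,0,-0.03],-0.5],[[0,0,0],[0,0,-0.08],-1],[[0,0,0],[0,0,-0.14],-1],[[0,0,0],[0,0,-0.2],-1],[[0,0,0],[0,0,-0.26],-1],[[0,0,0],[0,0,-0.3],-1],[[0,0,0],[0,0,-0.3],-1]]'; python3 -c "
from plan import *
st(); M=down(94.4)
P=np.array([.438,.2837,0])
for p in ([.45,0,.32],P+[0,0,.15],P+[0,0,.006]): print(rel(p,M))
print(observe()['eef_rot'])"
```

```text
time: 8.93
position: [0.6352, -0.2901, 0.3208]
eef_rot: [[-0.979, 0.204, 0.007], [0.204, 0.979, -0.005], [-0.008, -0.003, -1.0]]
ft_force: [0.2, 0.4, -0.3]
finger_gap: 0.0855
grasp_force: 0.0
t 8.925 p [ 0.6352 -0.2901  0.3208] F [ 0.2  0.4 -0.3] gap 0.0855 gf 0.0 q [-0.52  0.66  1.06  1.96 -0.   -0.32]
(array([-0.0043,  0.0072, -0.2819]), array([ 0.2404,  0.2463, -0.0018]))
(array([-0.0043,  0.0072, -0.2819]), array([0.3113, 0.5222, 0.1667]))
(array([-0.0043,  0.0072, -0.2819]), array([0.3124, 0.5226, 0.3107]))
[[-0.97901545  0.20367072  0.0068552 ]
 [ 0.20364117  0.97903397 -0.00477097]
 [-0.00768318 -0.00327486 -0.99996512]]
```

```bash
python3 -m creep '[[[0,0,0],[0.04,0.04,0],-1],[[0,0,0],[0.08,0.08,0],-1],[[0,0,0],[0.12,0.12,0],-1],[[0,0,0],[0.16,0.16,0],-1],[[0,0,-0.07],[0.2,0.2,0],-1],[[0,0,-0.14],[0.23,0.25,0],-1],[[0,0,-0.21],[0.25,0.3,0],-1],[[0,0,-0.28],[0.27,0.35,0],-1],[[0,0.007,-0.282],[0.28,0.4,0.02],-1],[[0,0.007,-0.282],[0.29,0.45,0.05],-1],[[0,0.007,-0.282],[0.3,0.49,0.09],-1],[[-0.004,0.007,-0.282],[0.311,0.522,0.13],-1],[[-0.004,0.007,-0.282],[0.311,0.522,0.167],-1],[[-0.004,0.007,-0.282],[0.311,0.522,0.167],-1],[[-0.004,0.007,-0.282],[0.311,0.522,0.167],-1]]'; python3 -c "
from plan import *
st(); print(rel([.438,.2837,.006],down(94.4)))
for n in('side','top'): cv2.imwrite(f'pics/{n}3.png',grab_frame(n)[:,:,::-1])
a=cv2.imread('pics/side3.png')[170:410,180:440];b=cv2.imread('pics/top3.png')[150:340,150:430]
a=cv2.resize(a,(400,370),interpolation=cv2.INTER_CUBIC);b=cv2.resize(b,(400,271),interpolation=cv2.INTER_CUBIC);h=np.zeros((370,800,3),np.uint8);h[:,:400]=a;h[:271,400:]=b;cv2.imwrite('pics/v3.png',h)"
```

```text
time: 10.8
position: [0.4353, 0.2852, 0.1492]
eef_rot: [[-0.997, -0.076, -0.01], [-0.076, 0.997, 0.007], [0.01, 0.008, -1.0]]
ft_force: [1.1, 0.1, 1.0]
finger_gap: 0.0851
grasp_force: 0.0
t 10.8 p [0.4353 0.2852 0.1492] F [1.1 0.1 1. ] gap 0.0851 gf 0.0 q [ 0.44  0.04 -0.07  1.46  0.01  0.37]
(array([ 0.0076, -0.0096, -0.0004]), array([-0.004 , -0.0028,  0.1432]))
```

View pics/v3.png

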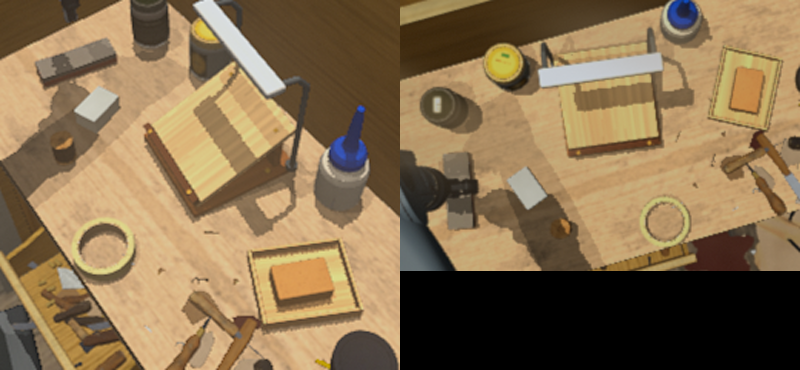

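The cork lies flat in the tray. The gripper is over the stone, so I descend and grip it.

```bash
python3 -m creep '[[[0.007,-0.009,0],[-0.004,-0.003,0.04],-1],[[0.007,-0.009,0],[-0.004,-0.003,0.08],-1],[[0.007,-0.009,0],[-0.004,-0.003,0.115],-1],[[0.007,-0.009,0],[-0.004,-0.003,0.135],-1],[[0.007,-0.009,0],[-0.004,-0.003,0.143],-1],[[0.007,-0.009,0],[-0.004,-0.003,0.143],-1],[[0.007,-0.009,0],[-0.004,-0.003,0.143],-1]]';python3 -c "
from plan import *
st(); print(rel([.438,.2837,.006],down(94.4)))"
```

```text
time: 11.78
position: [0.4391, 0.2842, 0.0068]
eef_rot: [[-0.997, -0.077, 0.001], [-0.077, 0.997, 0.001], [-0.001, 0.001, -1.0]]
ft_force: [0.2, 0.7, 0.6]
finger_gap: 0.0853
grasp_force: 0.0
t 11.775 p [0.4391 0.2842 0.0068] F [0.2 0.7 0.6] gap 0.0853 gf 0.0 q [ 0.45  0.11 -0.28  1.17  0.    0.37]
(array([ 0.0014,  0.0013, -0.0001]), array([ 0.0011, -0.0004,  0.0008]))
```

```bash
python3 -m creep '[[[0,0,0],[0,0,0.002],-1],[[0,0,0],[0,0,0.002],0],[[0,0,0],[0,0,0.002],1],[[0,0,0],[0,0,0.002],1],[[0,0,0],[0,0,0.002],1],[[0,0,0],[0,0,0.002],1],[[0,0,0],[0,0,0.002],1],[[0,0,0],[0,0,0.002],1],[[0,0,0],[0,0,0.002],1]]';python3 -c "
from plan import *
st()"; python3 -m creep '[[[0,0,0],[0,0,-0.02],1],[[0,0,0],[0,0,-0.06],1],[[0,0,0],[0,0,-0.12],1],[[0,0,0],[0,0,-0.18],1],[[0,0,0],[0,0,-0.22],1],[[0,0,0],[0,0,-0.22],1],[[0,0,0],[0,0,-0.22],1]]';python3 -c "
from plan import *
st()
for n in('side','top'): cv2.imwrite(f'pics/{n}4.png',grab_frame(n)[:,:,::-1])
a=cv2.imread('pics/side4.png')[60:300,130:390];b=cv2.imread('pics/top4.png')[150:340,100:380]
a=cv2.resize(a,(400,370),interpolation=cv2.INTER_CUBIC);b=cv2.resize(b,(400,271),interpolation=cv2.INTER_CUBIC);h=np.zeros((370,800,3),np.uint8);h[:,:400]=a;h[:271,400:]=b;cv2.imwrite('pics/v4.png',h)"
```

```text
time: 12.9
position: [0.4383, 0.2845, 0.0039]
eef_rot: [[-0.997, -0.077, -0.0], [-0.077, 0.997, 0.002], [0.0, 0.002, -1.0]]
ft_force: [-0.8, 2.8, 5.5]
finger_gap: 0.0483
grasp_force: 66.9
t 12.9 p [0.4383 0.2845 0.0039] F [-0.8  2.8  5.5] gap 0.0483 gf 66.9 q [ 0.45  0.12 -0.29  1.17  0.    0.37]
time: 13.78
position: [0.4367, 0.2825, 0.2195]
eef_rot: [[-0.997, -0.077, -0.007], [-0.077, 0.997, -0.003], [0.007, -0.003, -1.0]]
ft_force: [0.6, 0.1, -4.8]
finger_gap: 0.0486
grasp_force: 66.0
t 13.775 p [0.4367 0.2825 0.2195] F [ 0.6  0.1 -4.8] gap 0.0486 gf 66.0 q [ 0.45  0.04  0.07  1.61 -0.    0.37]
```

View pics/v4.png

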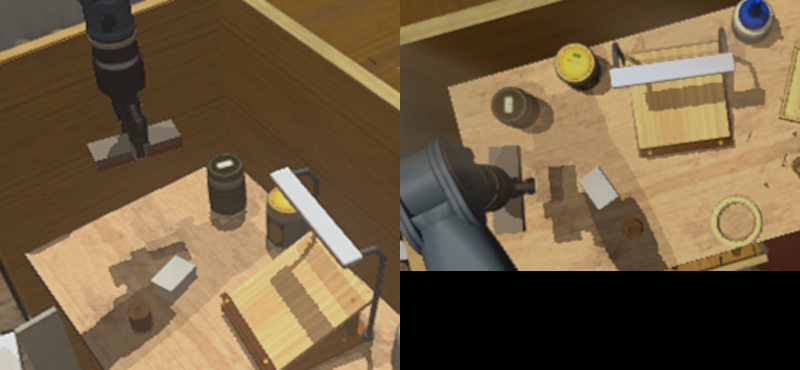

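The stone hangs level and central in the gripper. Next I work out the tilted approach to the deck.

```bash
sed -i 's/-.0237,.036/-.0250,.036/' plan.py; python3 -c "
from plan import *
for d in ((.03,0,.22),): print(rel(deck(*d),SL),deck(*d))
print(rel([.43,.12,.25],SL))"
```

```text
(array([-0.01  , -0.4449, -0.0321]), array([ 0.0011, -0.3157, -0.0282])) [ 0.45961051 -0.03221907  0.24806626]
(array([-0.01  , -0.4449, -0.0321]), array([ 0.019 , -0.1616, -0.0305]))
```

```bash
python3 -m creep '[[[0,0,0],[0.01,-0.04,-0.02],1],[[0,0,0],[0.02,-0.08,-0.04],1],[[0,-0.05,0],[0.02,-0.12,-0.04],1],[[0,-0.13,-0.01],[0.02,-0.16,-0.04],1],[[0,-0.22,-0.01],[0.015,-0.2,-0.035],1],[[-0.005,-0.31,-0.02],[0.01,-0.24,-0.03],1],[[-0.01,-0.4,-0.03],[0.005,-0.28,-0.03],1],[[-0.01,-0.445,-0.032],[0.001,-0.305,-0.028],1],[[-0.01,-0.445,-0.032],[0.001,-0.3157,-0.028],1],[[-0.01,-0.445,-0.032],[0.001,-0.3157,-0.028],1],[[-0.01,-0.445,-0.032],[0.001,-0.3157,-0.028],1]]'; python3 -c "
from plan import *
st(); print(DK.T@(observe()['position']-D0))
for d in ((.03,0,.1),(.082,0,.05),(.082,0,.012)): print(rel(deck(*d),SL))"
```

```text
time: 15.25
position: [0.4612, -0.0304, 0.2503]
eef_rot: [[-0.899, -0.111, 0.424], [-0.099, 0.994, 0.051], [-0.427, 0.004, -0.904]]
ft_force: [-0.7, 0.5, -4.0]
finger_gap: 0.049
grasp_force: 66.0
t 15.25 p [ 0.4612 -0.0304  0.2503] F [-0.7  0.5 -4. ] gap 0.049 gf 66.0 q [-0.34 -0.59 -0.45  1.31  0.19 -0.42]
[0.03257066 0.00166471 0.22130717]
(array([ 0.0042,  0.0052, -0.0004]), array([ 0.0032, -0.0022,  0.1213]))
(array([ 0.0042,  0.0052, -0.0004]), array([-0.0485, -0.0024,  0.1716]))
(array([ 0.0042,  0.0052, -0.0004]), array([-0.0483, -0.0025,  0.2096]))
```

```bash
python3 -m creep '[[[0.004,0.005,0],[0.003,-0.002,0.05],1],[[0.004,0.005,0],[0.003,-0.002,0.1],1],[[0.004,0.005,0],[-0.01,-0.002,0.13],1],[[0.004,0.005,0],[-0.035,-0.002,0.155],1],[[0.004,0.005,0],[-0.0485,-0.0024,0.172],1],[[0.004,0.005,0],[-0.0485,-0.0024,0.19],1],[[0.004,0.005,0],[-0.0485,-0.0024,0.2],1],[[0.004,0.005,0],[-0.0485,-0.0024,0.2],1],[[0.004,0.005,0],[-0.0485,-0.0024,0.2],1]]'; python3 -c "
from plan import *
st(); print(DK.T@(observe()['position']-D0)); print(rel(deck(.08,0,.005),SL))
for n in('side','top'): cv2.imwrite(f'pics/{n}5.png',grab_frame(n)[:,:,::-1])
a=cv2.imread('pics/side5.png')[170:310,240:391];b=cv2.imread('pics/top5.png')[160:280,235:355]
a=cv2.resize(a,(400,371),interpolation=cv2.INTER_CUBIC);b=cv2.resize(b,(400,400),interpolation=cv2.INTER_CUBIC);h=np.zeros((400,800,3),np.uint8);h[:371,:400]=a;h[:,400:]=b;cv2.imwrite('pics/v5.png',h)"
```

```text
time: 16.38
position: [0.5905, -0.0187, 0.0917]
eef_rot: [[-0.9, -0.109, 0.423], [-0.099, 0.994, 0.045], [-0.425, -0.001, -0.905]]
ft_force: [0.4, -0.6, -3.0]
finger_gap: 0.0484
grasp_force: 65.9
t 16.375 p [ 0.5905 -0.0187  0.0917] F [ 0.4 -0.6 -3. ] gap 0.0484 gf 65.9 q [-0.22 -0.21 -0.5   0.86  0.14 -0.3 ]
[ 0.083172   -0.00088796  0.0226282 ]
(array([-0.0013,  0.0026, -0.0006]), array([0.0032, 0.0009, 0.0176]))
```

View pics/v5.png

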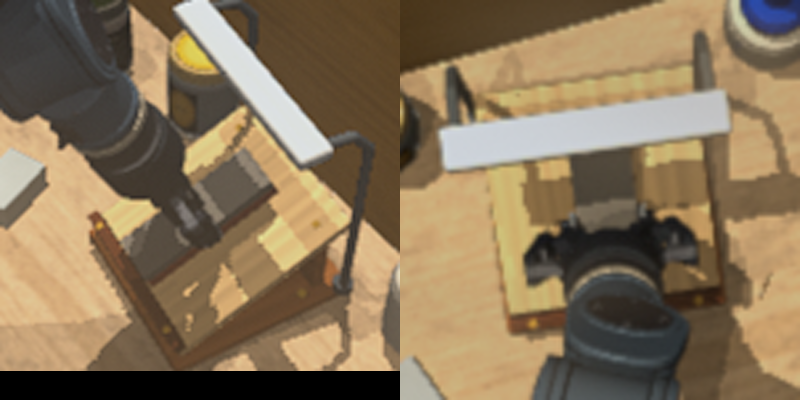

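The stone is centred over the slope, parallel to it, just above the deck. I lower it in small steps and watch the force.

```bash
python3 -m creep '[[[0,0.002,0],[0,0.001,0.006],1],[[0,0.002,0],[0,0.001,0.011],1],[[0,0.002,0],[0,0.001,0.013],1],[[0,0.002,0],[0,0.001,0.014],1],[[0,0.002,0],[0,0.001,0.014],1]]'; python3 -c "
from plan import *
o=observe();print(DK.T@(o['position']-D0),DK.T@np.array(o['ft_force']))"
```

```text
time: 17.1
position: [0.5961, -0.0174, 0.0782]
eef_rot: [[-0.901, -0.108, 0.42], [-0.098, 0.994, 0.045], [-0.422, -0.001, -0.906]]
ft_force: [0.4, 0.0, -4.7]
finger_gap: 0.0488
grasp_force: 66.0
[ 0.08262231 -0.00020427  0.00803594] [-1.60252265 -0.00479281 -4.4440554 ]
```

```bash
python3 -m creep '[[[0,0,0],[0,0,0.001],1],[[0,0,0],[0,0,0.002],1],[[0,0,0],[0,0,0.002],1]]'; python3 -c "
from plan import *
o=observe();print(DK.T@(o['position']-D0),DK.T@np.array(o['ft_force']))"; python3 -m creep '[[[0,0,0],[0,0,0.001],1],[[0,0,0],[0,0,0.002],1],[[0,0,0],[0,0,0.002],1]]'; python3 -c "
from plan import *
o=observe();print(DK.T@(o['position']-D0),DK.T@np.array(o['ft_force']),rel([0,0,0],SL)[0])"
```

```text
time: 17.48
position: [0.5969, -0.0173, 0.0764]
eef_rot: [[-0.901, -0.108, 0.42], [-0.098, 0.994, 0.045], [-0.422, -0.001, -0.906]]
ft_force: [0.3, 0.0, -4.2]
finger_gap: 0.0485
grasp_force: 66.0
[ 0.08260364 -0.00019928  0.00607759] [-1.51929969 -0.01400334 -3.96376626]
time: 17.85
position: [0.5977, -0.0171, 0.0745]
eef_rot: [[-0.901, -0.108, 0.42], [-0.098, 0.994, 0.045], [-0.422, -0.001, -0.906]]
ft_force: [0.3, -0.1, -3.9]
finger_gap: 0.0488
grasp_force: 66.0
[ 0.08254406 -0.00014381  0.00400219] [-1.40261236 -0.13023712 -3.66196919] [-0.0013 -0.0004 -0.0012]
```

```bash
python3 -m creep '[[[0,0,0],[0,0,0.001],1],[[0,0,0],[0,0,0.001],1],[[0,0,0],[0,0,0.002],1],[[0,0,0],[0,0,0.002],1]]'; python3 -c "
from plan import *
o=observe();print(DK.T@(o['position']-D0),DK.T@np.array(o['ft_force']))"; python3 -m creep '[[[0,0,0],[0.002,0,0],1],[[0,0,0],[0.004,0,0],1],[[0,0,0],[0.004,0,0],1]]'; python3 -c "
from plan import *
o=observe();print(DK.T@(o['position']-D0),DK.T@np.array(o['ft_force']),rel([0,0,0],SL)[0])"
```

```text
time: 18.35
position: [0.5984, -0.0171, 0.0735]
eef_rot: [[-0.901, -0.108, 0.42], [-0.098, 0.994, 0.045], [-0.422, -0.001, -0.906]]
ft_force: [-5.1, 0.0, 0.7]
finger_gap: 0.0485
grasp_force: 66.7
[ 0.08277003 -0.0002165   0.00277335] [-4.32059849  0.56918413  2.81456586]
time: 18.73
position: [0.596, -0.0176, 0.0724]
eef_rot: [[-0.9, -0.108, 0.423], [-0.098, 0.994, 0.045], [-0.425, -0.001, -0.905]]
ft_force: [1.0, 1.1, -1.1]
finger_gap: 0.0489
grasp_force: 66.4
[ 0.08007945 -0.00045514  0.00279175] [ 0.55060823  0.99925175 -1.51883065] [-0.0019  0.0025 -0.0009]
```

Contact with the deck is made. I slide the stone down the slope until the ledge pushes back.

```bash
for i in 1; do python3 -m creep '[[[0,0,0],[0.0015,0,0],1],[[0,0,0],[0.003,0,0],1],[[0,0,0],[0.003,0,0],1]]' >/dev/null; python3 -c "
from plan import *
o=observe();print(DK.T@(o['position']-D0),DK.T@np.array(o['ft_force']))"; python3 -m creep '[[[0,0,0],[0.001,0,0],1],[[0,0,0],[0.002,0,0],1],[[0,0,0],[0.002,0,0],1]]' >/dev/null; python3 -c "
from plan import *
o=observe();print(DK.T@(o['position']-D0),DK.T@np.array(o['ft_force']),rel([0,0,0],SL)[0])"; done
```

```text
[ 0.07685851 -0.00046492  0.00277809] [ 0.18646481 -0.34194133  2.2105333 ]
[ 0.07674945 -0.00033311  0.00303692] [ 5.39032887  0.83889092 -1.22193975] [-0.0016  0.0056  0.0004]
```

The stone meets the ledge with about 5 N. I seat it and release.

```bash
python3 -m creep '[[[0,0,0],[0,0,0.001],1],[[0,0,0],[0,0,0.001],1],[[0,0,0],[0,0,0.001],0],[[0,0,0],[0,0,0.001],-0.6],[[0,0,0],[0,0,0],-1],[[0,0,0],[0,0,0],-1],[[0,0,0],[0,0,0],-1],[[0,0,0],[0,0,-0.02],-1],[[0,0,0],[0,0,-0.06],-1],[[0,0,0],[0,0,-0.11],-1],[[0,0,0],[0,0,-0.17],-1],[[0,0,0],[0.04,0,-0.21],-1],[[0,0,0],[0.1,0,-0.21],-1],[[0,0,0],[0.14,0,-0.21],-1],[[0,0,0],[0.14,0,-0.21],-1]]'; python3 -c "
from plan import *
st()
for n in('side','top'): cv2.imwrite(f'pics/{n}6.png',grab_frame(n)[:,:,::-1])
a=cv2.imread('pics/side6.png')[170:400,190:440];b=cv2.imread('pics/top6.png')[150:340,160:430]
a=cv2.resize(a,(400,368),interpolation=cv2.INTER_CUBIC);b=cv2.resize(b,(400,281),interpolation=cv2.INTER_CUBIC);h=np.zeros((400,800,3),np.uint8);h[:368,:400]=a;h[:281,400:]=b;cv2.imwrite('pics/v6.png',h)"
```

```text
time: 21.35
position: [0.3742, -0.0413, 0.1984]
eef_rot: [[-0.902, -0.105, 0.419], [-0.096, 0.994, 0.044], [-0.421, -0.0, -0.907]]
ft_force: [0.4, 0.5, 0.6]
finger_gap: 0.0856
grasp_force: 0.0
t 21.35 p [ 0.3742 -0.0413  0.1984] F [0.4 0.5 0.6] gap 0.0856 gf 0.0 q [-0.5  -0.86 -0.68  1.38  0.24 -0.56]
```

View pics/v6.png

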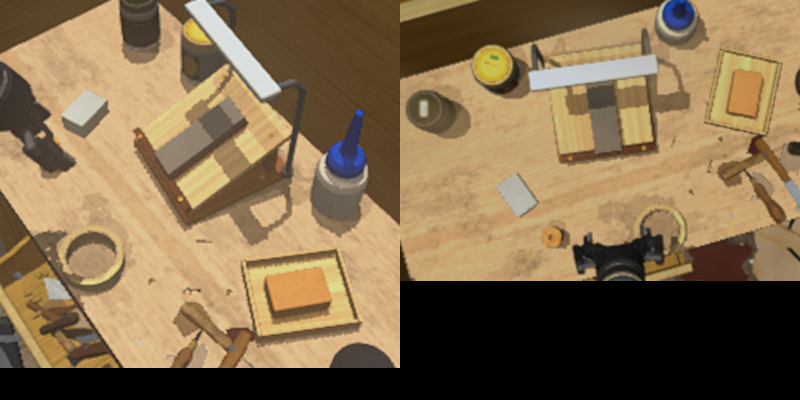

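The stone lies flat and straight on the slope against the ledge, about midway. The cork is flat in the tray, and the bystanders look undisturbed.

```bash
python3 -c "
from station import close_job
print(close_job())"
```

```text
the job is handed in; nothing more can be done
None
```

The job is handed in at about 21 s: the cork block lies flat in the tray, and the stone lies flat and released on the slope, straight up it, about midway and against the ledge, with the other things looking undisturbed in the last picture.

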